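# Push the beech box home into the corner guard

### The arm

A 6-joint arm with a two-finger parallel gripper is mounted at the origin on the work surface. World frame = base frame: x ahead of the robot, y to its left, z up, the work surface at z = 0. Lengths are in mm, angles in rad, forces in N, time in s.
With the tool pointing down it reaches from about 275 to 1000 mm from the base axis. Payload 8.4 kg.
Tool frame: the origin (TCP) lies on the front face of the gripper's body, between the roots of the fingers; the fingertips stand 73 mm ahead of it and the grasp point (between the pads) lies 54 mm ahead of it (bot.tcp_to_tips is the distance from the TCP to the fingertips, in mm); z points along the fingers, y is the line along which they close (so a half turn about z gives the same grasp; the last joint's range is limited). The gripper opens to 85 mm and grips with 20 to 120 N. Pads are 22 mm wide; open, the fingers measure 114 mm over their backs; the gripper's body (76 mm by 85 mm) begins 54 mm behind the grasp point. The pads swing forward as they close: fully open they stand 13 mm farther back than shut.
Start: joints at [-1.27, 0.353, 1.633, -0, 1.155, -0.002], TCP at [186.37, -596.569, 303.881] pointing down, gripper open.
Joint ranges: [-2.63, 2.63], [-0.92, 2.1], [0.06, 2.66], [-1.3, 4.44], [0, 2.69], [-3.02, 3.02]. Speed limits (rad/s): [2.22, 2.22, 2.79, 3.14, 3.14, 3.14].

### API

Orientations are given as a 3x3 rotation matrix whose columns are the frame's x, y, z axes.
In Python, from station import bot gives the robot as it stands.
- The arm moves only by the tool apply_moves, never from a script. Its argument "deltas" is a list of rows, each an object of numbers: "dx", "dy", "dz": the shift along the tool's x, y, z in mm; "ax", "ay", "az": the turn, a rotation vector about the tool's x, y, z in degrees; "fingers": the opening, from -1 (shut) to 1 (fully open). A call has 1 to 10 rows; each row is the pose to reach, as a shift and turn from the pose commanded when the call began, along the tool's axes at that moment; what a row does not reach only later rows make up. A row lasts 1/8 s, in which the tool goes at most 62.5 mm and 10.7 degrees, less where a joint would pass 70% of its speed; a pose out of reach is approached as far as the arm can. A call with a gripper value outside its range is refused whole. The fingers move at their own pace and stop on an object; "force" is the grip in N (left out, the last holds). Time passes only in rows, so rows that repeat a pose let the fingers close. It gives the time, the measured TCP pose, the force, the opening and the grip force at its end, in the units of the state.
- bot.get_obs(): the state, without advancing time (a new reading comes with each control period).
- bot.snapshot(name): name is "scene" or "top"; returns the picture (400x640x3 uint8, red, green, blue); there is no depth.
- bot.camera_model(name): a dict with "fx", "fy", "cx", "cy" (pixels), "distortion" ([k1, k2, p1, p2, k3] as OpenCV has them; the pictures are not rectified), "origin" and "orientation" of the camera in the world. Camera axes: x right, y down, z forward; pixel columns grow to the right and rows downward; lengths in mm; the calibration is good to about 2 mm. A picture is of the moment at which its call begins. camera_model takes no time and is no camera call.
- bot.finish_job(): hands the job in; it is judged then, once.
The state is a dict: "clock": time; "joint_pos": joint angles; "joint_vel": joint speeds; "effort": joint torques, N m; "eef_pos": TCP position; "eef_rot": TCP orientation; "contact_force": force on the tool from outside, world axes, zero at the start; "moment": the same for the moment, N m; "grip_width": finger opening in mm; "gripper_force": force on a finger pad.
Only numpy, scipy, OpenCV 4.12 (cv2) and the standard library are available. Lean on these libraries where they do the work, as an engineer would, in place of code of your own. Each camera call takes 0.05 s, during which the arm holds its last target. There are 200 camera calls.

### The job

With the fingertips, push the shut beech box along the sill until it is home in the corner of the brass guard rail: the long back, opposite the latch, flush along the long rail and its end flush against the short rail. Do not pinch, lift or tip the box; leave the monitor, jug, pill tower and magnifier where they stand, and finish with the hand clear.

Things in the scene. Friction and masses are not known exactly. Their poses are not given: they have to be found in the camera images.
- beech_box: Loose shut beech box, 96 mm (its x) by 140 mm (its y) by 55 mm high, about 0.4 to 0.85 kg, flat plain sides. Origin: centre of its underside. Its -x side, roughly towards the robot, carries the metal latch; its +x side is the plain back. It slides on the sill under a push of about 2 to 6 N and stays where it is left.
- latch (a point): Middle of the metal latch on the front of the box: a plate 16 mm wide and 24 mm high that stands 3 mm off the middle of the front side (from 25 to 49 mm above the box's underside). It does not move on the box.
- guard: L-shaped brass guard fixed to the sill, rails 22 mm high and 8 mm thick. Origin: the inner corner where the two inner faces meet, at sill height. The long rail's inner face is the plane x = 0 of this frame and runs 280 mm towards -y from the corner; the short rail's inner face is the plane y = 0 and runs 110 mm towards -x. The box's place is on the -x, -y side, with its centre 48 mm from the long rail and 70 mm from the short rail. It lies turned up to 12 degrees either way.
- monitor: Teal blood-pressure monitor, bystander, 100 by 130 by 56 mm high, standing to the right of the long rail's open end. Origin: centre of its underside.
- jug: White ceramic jug, bystander, 150 mm high, 104 mm across, handle reaching 81 mm to its +y. Origin: centre of its underside.
- pill_tower: Clear plastic pill tower of four fixed tiers, bystander, 62 mm across, 104 mm high. Origin: centre of its underside.
- magnifier: Steel magnifier lying flat, bystander, 14 mm high: lens ring 90 mm across centred 45 mm to its -y, handle reaching 112 mm to its +y. Origin: on the sill, between lens and handle.
Things that resemble listed ones, but are neither listed nor needed, are in the scene too. There is more than one size of the beech_box; the job needs the largest.

How it is judged (in metres and radians):
At the end, for the whole second after the job is handed in: The box rests flat in the corner with its back to the long rail and its end to the short rail: centre within 5 mm of its place along both rails, turned less than 0.05 rad (3 degrees) off the rails, latch side away from the long rail, at rest (x of beech_box in the frame of guard between -0.053 and -0.043 m and y of beech_box in the frame of guard between -0.075 and -0.065 m and angle between the x axis of beech_box and the x axis of guard, either way round below 0.05 rad and x of latch in the frame of guard below -0.09 m and height (world z) of beech_box below 0.004 m and angle between beech_box's own z axis and vertical below 0.05 rad and linear speed of beech_box below 0.01 m/s); the robot touches nothing.
It fails at once if the box is lifted off the sill (over 10 mm) or tipped (over 0.12 rad) (height (world z) of beech_box above 0.01 m or angle between beech_box's own z axis and vertical above 0.12 rad).
It fails at once if the monitor, jug, pill tower or magnifier is moved more than 12 mm (distance of any of monitor, jug, pill_tower, magnifier from where it was at the start of the episode above 0.012 m).
It fails at once if the monitor, jug or pill tower is tipped over 0.2 rad (angle between any of monitor, jug, pill_tower's own z axis and vertical above 0.2 rad).
It also fails if it takes over 61 s, if anything falls off the work surface, if the arm or the gripper's body presses on something with over 40 N, if the wrist force passes 120 N, or if a joint passes its speed limit or range.

## Working session

There is one attempt and no reset: what is moved stays moved. The work goes in short steps, Python scripts to look and compute and a tool call to move; the robot and the scene stay as the last step left them, time stands still between calls to the robot, and variables do not carry over. Pictures are saved under pics/ and viewed, at most 10 in all, crops included, and the job is handed in when it is done.

Besides the shell and the picture viewer there is one more tool, called after ">>>" as a command line: name --argument value ..., lists and objects as JSON in quotes. apply_moves: Moves the arm, as the interface text tells. Its arguments: {"type":"object","properties":{"deltas":{"type":"array","items":{"type":"object","properties":{"dx":{"type":"number"},"dy":{"type":"number"},"dz":{"type":"number"},"ax":{"type":"number"},"ay":{"type":"number"},"az":{"type":"number"},"fingers":{"type":"number"}}}},"force":{"type":"number"}},"required":["deltas"]}

```bash
mkdir -p pics; cat > h.py <<'E'
import numpy as np, cv2
from station import bot
def px2w(name,uv,z):
    m=bot.camera_model(name);K=np.array([[m['fx'],0,m['cx']],[0,m['fy'],m['cy']],[0,0,1.]])
    n=cv2.undistortPoints(np.array(uv,float).reshape(-1,1,2),K,np.array(m['distortion'],float)).reshape(-1,2)
    R=np.array(m['orientation']).reshape(3,3);o=np.array(m['origin'],float)
    d=np.c_[n,np.ones(len(n))]@R.T
    return o+d*((z-o[2])/d[:,2])[:,None]
def save(name,f,crop=None,s=1):
    im=bot.snapshot(name)[:,:,::-1]
    if crop: x0,y0,x1,y1=crop; im=im[y0:y1,x0:x1]
    cv2.imwrite('pics/'+f,cv2.resize(im,None,fx=s,fy=s,interpolation=cv2.INTER_CUBIC))
E
python3 - <<'E'
from h import *
save('top','t1.png',s=1.25);save('scene','s1.png',s=1.25)
print(bot.camera_model('top'));print(bot.camera_model('scene'));o=bot.get_obs();print(o['eef_pos'],o['eef_rot'],o['clock'])
E
```

```text
{'fx': 384.44972197538686, 'fy': 384.44972197538686, 'cx': 314.852780752857, 'cy': 195.95676505785264, 'distortion': array([0.02154533, 0.        , 0.        , 0.        , 0.        ]), 'origin': array([ 495.19119366,  -12.23757278, 1112.5477995 ]), 'orientation': array([[ 0.010933  , -0.99835265,  0.05632461],
       [-0.99976816, -0.01195869, -0.0179056 ],
       [ 0.01854967, -0.05611579, -0.99825194]])}
{'fx': 518.3672356592724, 'fy': 518.3672356592724, 'cx': 315.39733347517586, 'cy': 193.51249186432452, 'distortion': array([-0.13011628,  0.        ,  0.        ,  0.        ,  0.        ]), 'origin': array([1354.11831612,   57.80202018, 1402.83558791]), 'orientation': array([[-0.11703511,  0.85867601, -0.49897725],
       [ 0.99312194,  0.10291205, -0.05583827],
       [ 0.00340379, -0.50208029, -0.86481431]])}
[ 186.26100539 -596.22429258  303.22198297] [[ 9.54509591e-01  2.98179948e-01 -3.98225265e-04]
 [ 2.98180214e-01 -9.54508755e-01  1.26372464e-03]
 [-3.29215383e-06 -1.32498019e-03 -9.99999122e-01]] 0.1
```

View pics/t1.png

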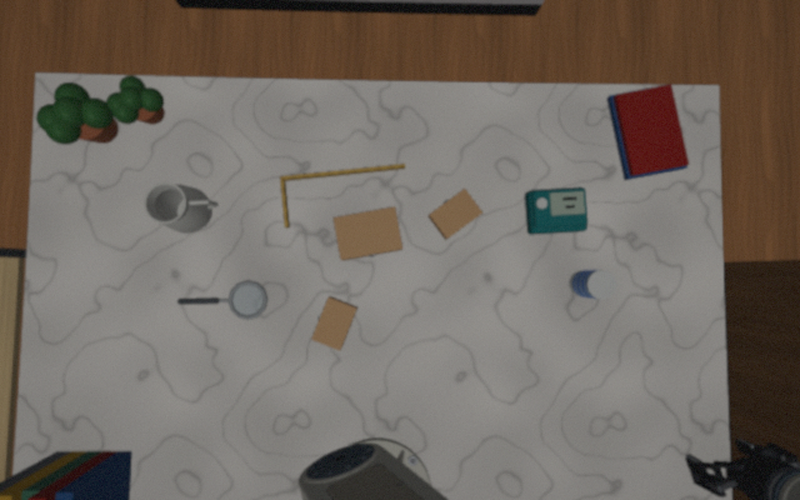

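View pics/s1.png

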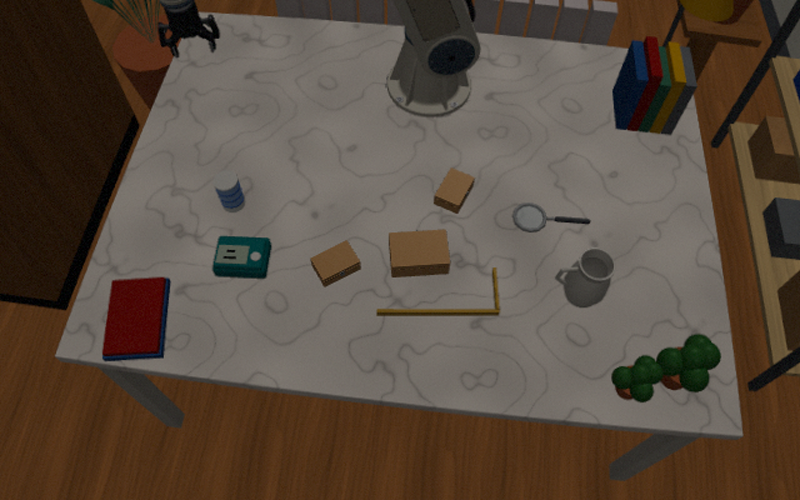

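The largest box is at about (368,233) in the 1.25x top view, with its latch at the lower side near (372,256). The guard corner is near (284,180). I'll enlarge both.

```bash
python3 - <<'E'
from h import *
save('top','t2.png',(210,120,340,215),6)
E
```

```text
(no output)
```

View pics/t2.png

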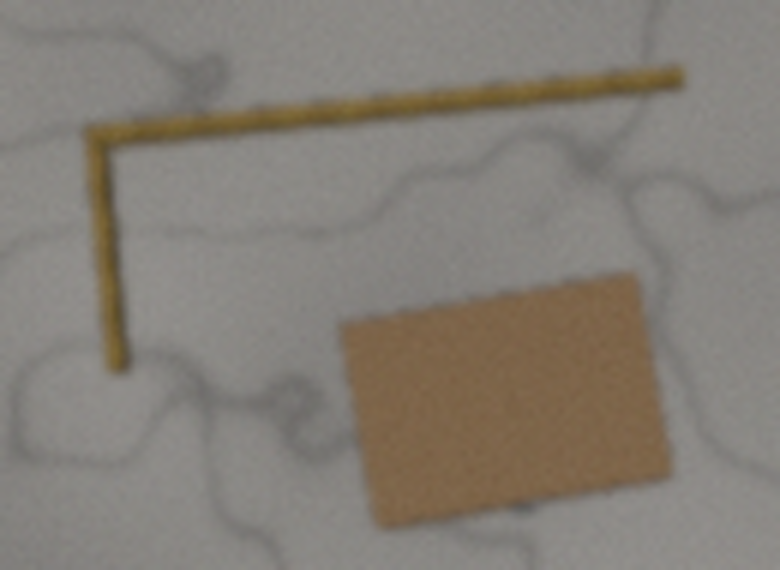

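The crop shows the box top corners at about (343,325), (637,272), (673,475) and (380,528), with the latch at the bottom edge (525,507). The rail's inner corner is at about (107,144), the long rail's end at (684,88) and the short rail's end at (128,370).

```bash
cat >> h.py <<'E'
def crop2px(p,x0=210,y0=120,s=6): return (np.array(p,float)+.5)/s-.5+[x0,y0]
E
python3 - <<'E'
from h import *
np.set_printoptions(precision=1,suppress=True)
b=px2w('top',crop2px([(343,325),(637,272),(673,475),(380,528)]),55)
g=px2w('top',crop2px([(107,144),(684,88),(128,370)]),22)
print(b,b.mean(0),g)
print([np.linalg.norm(b[i]-b[i-1]) for i in range(4)],np.linalg.norm(g[1]-g[0]),np.linalg.norm(g[2]-g[0]))
a=lambda v:np.degrees(np.arctan2(v[1],v[0]))
tg=a(g[0]-g[1])-90
print('guard ang',tg,a(g[0]-g[2]),'box ang',a(b[0]-b[1])-90,a(b[0]-b[3]))
t=np.radians(tg);R=np.array([[np.cos(t),-np.sin(t)],[np.sin(t),np.cos(t)]])
print('box in guard',(b[:,:2]-g[0,:2])@R,(b.mean(0)-g[0])[:2]@R,'target',g[0,:2]+R@[-48,-70])
s=.8
for n,p,z in(('others',[(458,214),(556,211),(334,322)],30),('mag',[(248,300)],10)): print(n,px2w('top',np.array(p)*.8,z))
E
```

```text
[[614.6 102.1  55. ]
 [640.9 -32.7  55. ]
 [547.4 -50.3  55. ]
 [521.5  83.6  55. ]] [581.1  25.7  55. ] [[703.1 218.8  22. ]
 [734.2 -54.9  22. ]
 [595.6 206.5  22. ]]
[np.float64(94.89668425537162), np.float64(137.39785301980632), np.float64(95.18872454137458), np.float64(136.32712967440185)] 275.4570585666625 108.17635417820127
guard ang 6.489042831884063 6.532355602386707 box ang 11.055572801238895 11.268590912743294
box in guard [[-101.1 -106. ]
 [ -90.2 -242.9]
 [-185.1 -249.8]
 [-195.7 -113.9]] [-143.  -178.1] target [663.3 143.8]
others [[ 628.4 -177.1   30. ]
 [ 638.  -400.2   30. ]
 [ 382.6   99.3   30. ]]
mag [[428.5 296.5  10. ]]
```

```bash
cat >> h.py <<'E'
G=np.array([703.1,218.8]);t=np.radians(6.5);RG=np.array([[np.cos(t),-np.sin(t)],[np.sin(t),np.cos(t)]])
def go(gx,gy,z,p=None,R=None):
    "tool-frame shift from measured pose to guard-frame (gx,gy), height z"
    o=bot.get_obs();p=np.array(o['eef_pos']);R=np.array(o['eef_rot']).reshape(3,3)
    d=np.r_[G+RG@[gx,gy],z]-p
    print('delta',(R.T@d).round(1),'az',np.degrees(np.arctan2(R[1,0],R[0,0])).round(2)-6.5,'guard tcp',((p[:2]-G)@RG).round(1),'z',p[2].round(1),'F',np.round(o['contact_force'],1),'t',round(o['clock'],2),'w',o['grip_width'])
E
python3 -c "
from h import *
print(bot.tcp_to_tips);go(-235,-178,303)"
```

```text
72.6
delta [ 472.1 -493.3    0.9] az 10.850000000000001 guard tcp [-605.8 -751.3] z 303.3 F [0.5 0.9 0.4] t 0.15 w 85.41060663058471
```

>>> apply_moves --deltas '[{"dx": 472,"dy": -493,"az": 10.85},{"dx": 472,"dy": -493,"az": 10.85},{"dx": 472,"dy": -493,"az": 10.85},{"dx": 472,"dy": -493,"az": 10.85},{"dx": 472,"dy": -493,"az": 10.85},{"dx": 472,"dy": -493,"az": 10.85},{"dx": 472,"dy": -493,"az": 10.85},{"dx": 472,"dy": -493,"az": 10.85},{"dx": 472,"dy": -493,"az": 10.85},{"dx": 472,"dy": -493,"az": 10.85}]'

```text
validation failed for argument at $.de...
```

```bash
python3 -c "
from h import *
go(-235,-178,82)"
```

```text
delta [ 472.1 -493.1  221.9] az 10.850000000000001 guard tcp [-605.8 -751.3] z 303.3 F [0.5 0.9 0.4] t 0.15 w 85.41060663058471
```

>>> apply_moves --deltas '[{"dx": 40,"dy": -42,"dz": 0,"ax": 0,"ay": 0,"az": 2,"fingers": 1},{"dx": 80,"dy": -84,"dz": 0,"ax": 0,"ay": 0,"az": 4,"fingers": 1}]'

```text
clock: 0.4
eef_pos: [237.8, -491.4, 303.3]
eef_rot: [[0.974, 0.228, -0.0], [0.228, -0.974, 0.001], [0.0, -0.001, -1.0]]
contact_force: [0.4, 0.1, 0.5]
grip_width: 85.2
gripper_force: 0.0
```

```bash
python3 -c "
from h import *
go(-235,-178,303)"
```

```text
delta [ 361.  -435.8    0.7] az 6.699999999999999 guard tcp [-542.7 -652.9] z 303.3 F [0.4 0.1 0.5] t 0.4 w 85.23590576241303
```

>>> apply_moves --deltas '[{"dx": 36,"dy": -44,"dz": 0,"ax": 0,"ay": 0,"az": 1,"fingers": 1},{"dx": 72,"dy": -87,"dz": 0,"ax": 0,"ay": 0,"az": 2,"fingers": 1},{"dx": 108,"dy": -131,"dz": 0,"ax": 0,"ay": 0,"az": 3,"fingers": 1},{"dx": 144,"dy": -174,"dz": 0,"ax": 0,"ay": 0,"az": 4,"fingers": 1},{"dx": 180,"dy": -218,"dz": 0,"ax": 0,"ay": 0,"az": 5,"fingers": 1},{"dx": 217,"dy": -262,"dz": 0,"ax": 0,"ay": 0,"az": 6,"fingers": 1},{"dx": 253,"dy": -305,"dz": 0,"ax": 0,"ay": 0,"az": 6.7,"fingers": 1},{"dx": 289,"dy": -349,"dz": 0,"ax": 0,"ay": 0,"az": 6.7,"fingers": 1},{"dx": 325,"dy": -392,"dz": 0,"ax": 0,"ay": 0,"az": 6.7,"fingers": 1},{"dx": 361,"dy": -436,"dz": 0,"ax": 0,"ay": 0,"az": 6.7,"fingers": 1}]'

```text
clock: 1.65
eef_pos: [488.8, 16.9, 303.9]
eef_rot: [[0.993, 0.116, 0.0], [0.116, -0.993, -0.0], [0.0, 0.0, -1.0]]
contact_force: [0.8, -0.4, 0.0]
grip_width: 85.6
gripper_force: 0.0
```

```bash
python3 -c "
from h import *
go(-235,-178,88)"
```

```text
delta [  0.7   1.6 215.9] az 0.16000000000000014 guard tcp [-235.8 -176.3] z 303.9 F [ 0.8 -0.4  0. ] t 1.65 w 85.58023850393559
```

>>> apply_moves --deltas '[{"dx": 0,"dy": 1.5,"dz": 50,"ax": 0,"ay": 0,"az": 0.15,"fingers": 1},{"dx": 0,"dy": 1.5,"dz": 100,"ax": 0,"ay": 0,"az": 0.15,"fingers": 1},{"dx": 0,"dy": 1.5,"dz": 150,"ax": 0,"ay": 0,"az": 0.15,"fingers": 1},{"dx": 0,"dy": 1.5,"dz": 190,"ax": 0,"ay": 0,"az": 0.15,"fingers": 1},{"dx": 0,"dy": 1.5,"dz": 210,"ax": 0,"ay": 0,"az": 0.15,"fingers": 1},{"dx": 0,"dy": 1.5,"dz": 216,"ax": 0,"ay": 0,"az": 0.15,"fingers": 1},{"dx": 0,"dy": 1.5,"dz": 216,"ax": 0,"ay": 0,"az": 0.15,"fingers": 1}]'

```text
clock: 2.52
eef_pos: [488.5, 13.5, 88.0]
eef_rot: [[0.994, 0.113, -0.0], [0.113, -0.994, 0.0], [-0.0, -0.0, -1.0]]
contact_force: [-0.0, 1.0, 0.0]
grip_width: 85.5
gripper_force: 0.0
```

```bash
python3 -c "
from h import *
go(-200,-178,82)
save('scene','s2.png',(230,130,430,280),4)"
```

```text
delta [36.4 -1.7  6. ] az 0.0 guard tcp [-236.4 -179.6] z 88.0 F [-0.  1.  0.] t 2.52 w 85.51459642218906
```

View pics/s2.png

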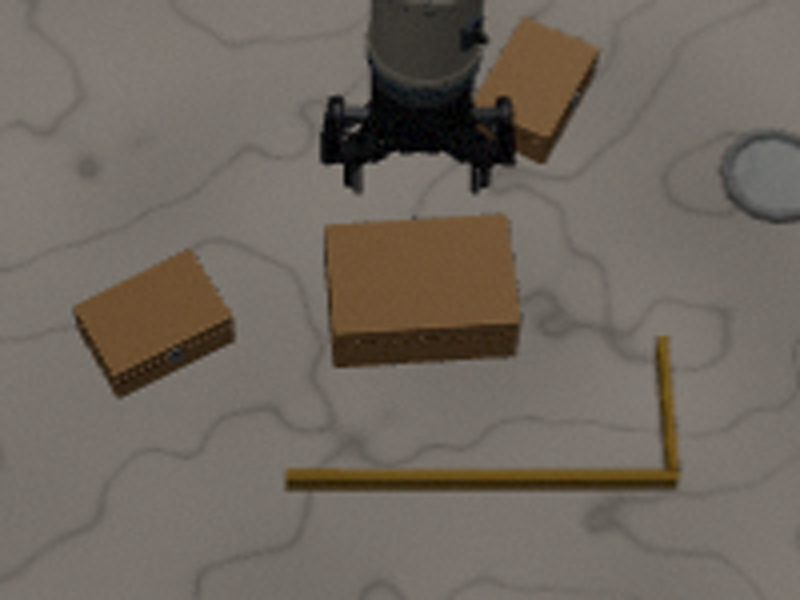

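The fingertips (crop (353,190) and (480,190)) sit just behind the box front, one each side of the latch. I'll push towards the long rail.

>>> apply_moves --deltas '[{"dx": 4,"dy": -1,"dz": 3,"ax": 0,"ay": 0,"az": 0,"fingers": 1},{"dx": 12,"dy": -1,"dz": 6,"ax": 0,"ay": 0,"az": 0,"fingers": 1},{"dx": 20,"dy": -1,"dz": 6,"ax": 0,"ay": 0,"az": 0,"fingers": 1},{"dx": 28,"dy": -1,"dz": 6,"ax": 0,"ay": 0,"az": 0,"fingers": 1},{"dx": 36,"dy": -1,"dz": 6,"ax": 0,"ay": 0,"az": 0,"fingers": 1},{"dx": 44,"dy": -1,"dz": 6,"ax": 0,"ay": 0,"az": 0,"fingers": 1},{"dx": 52,"dy": -1,"dz": 6,"ax": 0,"ay": 0,"az": 0,"fingers": 1},{"dx": 60,"dy": -1,"dz": 6,"ax": 0,"ay": 0,"az": 0,"fingers": 1},{"dx": 68,"dy": -1,"dz": 6,"ax": 0,"ay": 0,"az": 0,"fingers": 1}]'

```text
clock: 3.7
eef_pos: [554.2, 22.2, 81.5]
eef_rot: [[0.994, 0.113, -0.005], [0.113, -0.994, -0.0], [-0.005, -0.0, -1.0]]
contact_force: [-7.3, -1.0, 5.2]
grip_width: 85.4
gripper_force: 4.0
```

```bash
python3 -c "
from h import *
go(-107,-178,82)
save('top','t3.png',(210,120,340,215),6)"
```

```text
delta [63.2 -0.5 -0.9] az 0.0 guard tcp [-170.2 -178.5] z 81.5 F [-7.3 -1.   5.2] t 3.7 w 85.43609210596601
```

View pics/t3.png

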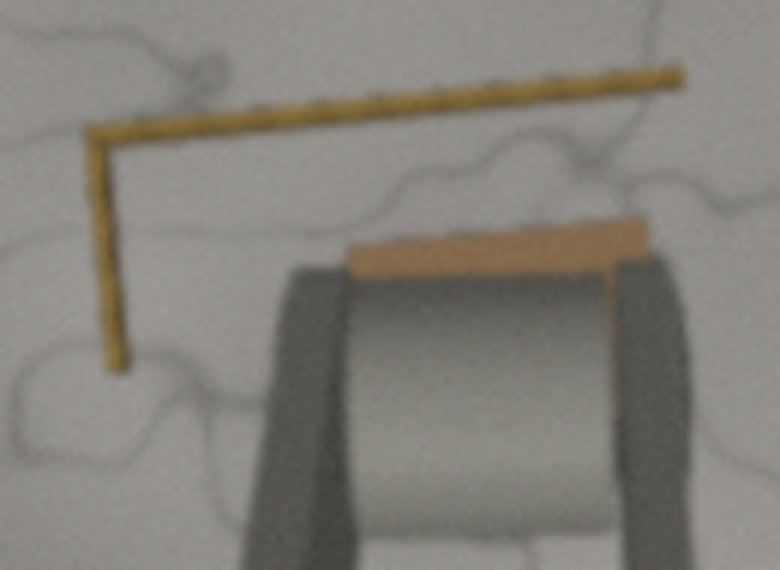

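The box back edge now runs from (348,246) to (648,217), parallel to the long rail. Next is the remaining gap.

```bash
python3 -c "
from h import *
b=px2w('top',crop2px([(348,246),(648,217)]),55)
print((b[:,:2]-G)@RG)"
```

```text
[[ -65.01012578 -111.71456109]
 [ -65.32564706 -250.57074721]]
```

>>> apply_moves --deltas '[{"dx": 8,"dy": 0,"dz": -1,"ax": 0,"ay": 0,"az": 0,"fingers": 1},{"dx": 16,"dy": 0,"dz": -1,"ax": 0,"ay": 0,"az": 0,"fingers": 1},{"dx": 24,"dy": 0,"dz": -1,"ax": 0,"ay": 0,"az": 0,"fingers": 1},{"dx": 32,"dy": 0,"dz": -1,"ax": 0,"ay": 0,"az": 0,"fingers": 1},{"dx": 40,"dy": 0,"dz": -1,"ax": 0,"ay": 0,"az": 0,"fingers": 1},{"dx": 47,"dy": 0,"dz": -1,"ax": 0,"ay": 0,"az": 0,"fingers": 1},{"dx": 53,"dy": 0,"dz": -1,"ax": 0,"ay": 0,"az": 0,"fingers": 1},{"dx": 57,"dy": 0,"dz": -1,"ax": 0,"ay": 0,"az": 0,"fingers": 1}]'

```text
clock: 4.75
eef_pos: [612.8, 28.7, 82.9]
eef_rot: [[0.994, 0.113, -0.0], [0.113, -0.994, 0.0], [-0.0, -0.0, -1.0]]
contact_force: [-4.2, -0.5, -1.0]
grip_width: 85.3
gripper_force: 2.4
```

>>> apply_moves --deltas '[{"dx": 1,"dy": 0,"dz": 0,"ax": 0,"ay": 0,"az": 0,"fingers": 1},{"dx": 2,"dy": 0,"dz": 0,"ax": 0,"ay": 0,"az": 0,"fingers": 1}]'

```text
clock: 5.0
eef_pos: [614.0, 28.9, 83.0]
eef_rot: [[0.994, 0.113, -0.001], [0.113, -0.994, -0.0], [-0.001, -0.0, -1.0]]
contact_force: [-5.2, -0.9, 1.0]
grip_width: 85.3
gripper_force: 2.7
```

>>> apply_moves --deltas '[{"dx": 1,"dy": 0,"dz": 0,"ax": 0,"ay": 0,"az": 0,"fingers": 1},{"dx": 2,"dy": 0,"dz": 0,"ax": 0,"ay": 0,"az": 0,"fingers": 1}]'

```text
clock: 5.25
eef_pos: [616.3, 29.1, 83.0]
eef_rot: [[0.994, 0.113, -0.0], [0.113, -0.994, -0.0], [-0.0, -0.0, -1.0]]
contact_force: [-4.8, -0.7, 0.6]
grip_width: 85.2
gripper_force: 2.6
```

>>> apply_moves --deltas '[{"dx": 1,"dy": 0,"dz": 0,"ax": 0,"ay": 0,"az": 0,"fingers": 1},{"dx": 1.5,"dy": 0,"dz": 0,"ax": 0,"ay": 0,"az": 0,"fingers": 1}]'

```text
clock: 5.5
eef_pos: [617.8, 29.3, 82.9]
eef_rot: [[0.994, 0.113, -0.0], [0.113, -0.994, 0.0], [-0.0, -0.0, -1.0]]
contact_force: [-5.5, -0.8, 1.1]
grip_width: 85.2
gripper_force: 2.8
```

>>> apply_moves --deltas '[{"dx": 1,"dy": 0,"dz": 0,"ax": 0,"ay": 0,"az": 0,"fingers": 1},{"dx": 1,"dy": 0,"dz": 0,"ax": 0,"ay": 0,"az": 0,"fingers": 1}]'

```text
clock: 5.75
eef_pos: [619.0, 29.4, 83.0]
eef_rot: [[0.994, 0.113, 0.0], [0.113, -0.994, -0.0], [0.0, 0.0, -1.0]]
contact_force: [-4.5, -1.6, 0.9]
grip_width: 85.7
gripper_force: 2.3
```

>>> apply_moves --deltas '[{"dx": 1,"dy": 0,"dz": 0,"ax": 0,"ay": 0,"az": 0,"fingers": 1}]'

```text
clock: 5.88
eef_pos: [619.6, 29.5, 83.0]
eef_rot: [[0.994, 0.113, -0.001], [0.113, -0.994, -0.0], [-0.001, -0.0, -1.0]]
contact_force: [-4.9, -0.8, 1.2]
grip_width: 85.2
gripper_force: 2.9
```

>>> apply_moves --deltas '[{"dx": 1,"dy": 0,"dz": 0,"ax": 0,"ay": 0,"az": 0,"fingers": 1}]'

```text
clock: 6.0
eef_pos: [620.6, 29.6, 82.9]
eef_rot: [[0.994, 0.113, -0.001], [0.113, -0.994, -0.0], [-0.001, 0.0, -1.0]]
contact_force: [-9.8, -0.5, 5.9]
grip_width: 85.4
gripper_force: 4.7
```

```bash
python3 -c "
from h import *
go(-107,-178,82)
save('top','t4.png',(210,120,340,215),6)"
```

```text
delta [-3.7 -0.6  1. ] az 0.0 guard tcp [-103.3 -178.6] z 82.9 F [-9.8 -0.5  5.9] t 6.0 w 85.39321866576081
```

View pics/t4.png

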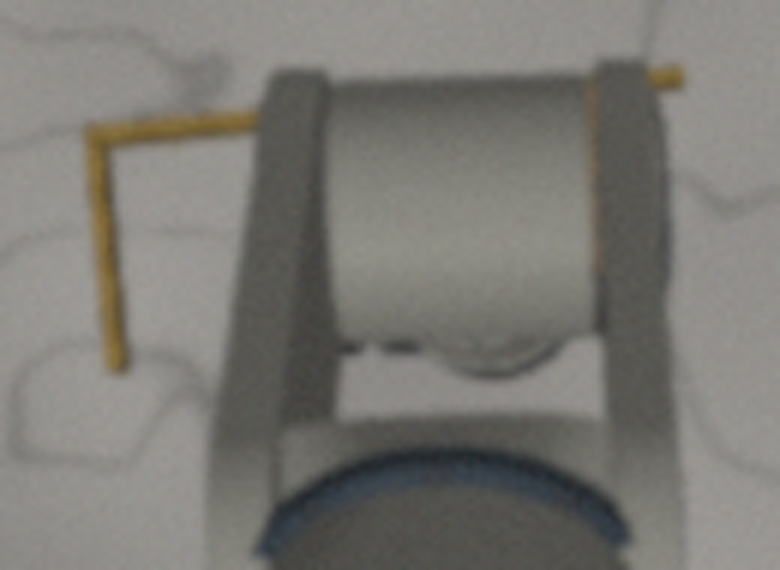

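The hand hides the box. The force rise to 10 N shows that its back has met the long rail. I'll back off, lift, shut the fingers and go round to the open end.

>>> apply_moves --deltas '[{"dx": -15,"dy": 0,"dz": 0,"ax": 0,"ay": 0,"az": 0,"fingers": 1},{"dx": -30,"dy": 0,"dz": -10,"ax": 0,"ay": 0,"az": 0,"fingers": 1},{"dx": -30,"dy": 0,"dz": -50,"ax": 0,"ay": 0,"az": 0,"fingers": 1},{"dx": -30,"dy": 0,"dz": -90,"ax": 0,"ay": 0,"az": 0,"fingers": -1},{"dx": -10,"dy": 40,"dz": -90,"ax": 0,"ay": 0,"az": 0,"fingers": -1},{"dx": 20,"dy": 80,"dz": -90,"ax": 0,"ay": 0,"az": 0,"fingers": -1},{"dx": 55,"dy": 117,"dz": -90,"ax": 0,"ay": 0,"az": 0,"fingers": -1},{"dx": 55,"dy": 117,"dz": -90,"ax": 0,"ay": 0,"az": 0,"fingers": -1}]'

```text
clock: 7.05
eef_pos: [690.8, -82.8, 174.0]
eef_rot: [[0.994, 0.111, 0.004], [0.111, -0.994, -0.001], [0.004, 0.001, -1.0]]
contact_force: [0.0, -0.1, 0.1]
grip_width: 0.3
gripper_force: 0.0
```

```bash
python3 -c "
from h import *
print(bot.tcp_to_tips);go(-48,-296,84)
save('top','t5.png',(210,120,340,215),6)"
```

```text
72.6
delta [-2.  -2.4 90. ] az -0.13999999999999968 guard tcp [ -46.4 -298.3] z 174.0 F [ 0.  -0.1  0.1] t 7.05 w 0.2661621559908036
```

View pics/t5.png

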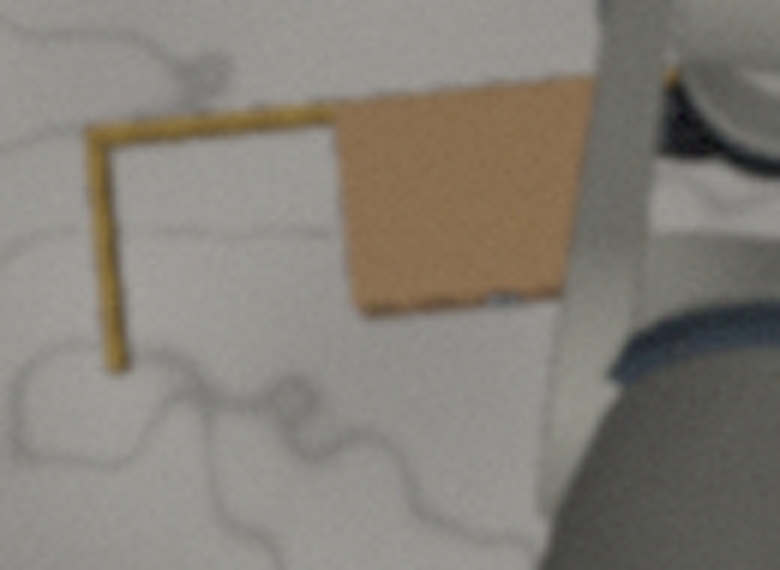

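The box lies flush along the long rail, with its leading end from (333,106) to (358,313). I'll descend behind its other end.

>>> apply_moves --deltas '[{"dx": -2,"dy": 0,"dz": 30,"ax": 0,"ay": 0,"az": 0,"fingers": -1},{"dx": -2,"dy": 0,"dz": 60,"ax": 0,"ay": 0,"az": 0,"fingers": -1},{"dx": -2,"dy": 0,"dz": 80,"ax": 0,"ay": 0,"az": 0,"fingers": -1},{"dx": -2,"dy": 0,"dz": 90,"ax": 0,"ay": 0,"az": 0,"fingers": -1},{"dx": -2,"dy": 0,"dz": 90,"ax": 0,"ay": 0,"az": 0,"fingers": -1}]'

```text
clock: 7.72
eef_pos: [686.6, -80.3, 82.7]
eef_rot: [[0.994, 0.113, -0.001], [0.113, -0.994, 0.0], [-0.001, -0.0, -1.0]]
contact_force: [0.2, -0.1, -0.1]
grip_width: 0.2
gripper_force: 0.0
```

```bash
python3 -c "
from h import *
go(-48,-190,84)
b=px2w('top',crop2px([(333,106),(358,313)]),55)
print((b[:,:2]-G)@RG)"
```

```text
delta [   2.3 -105.3   -1.3] az 0.009999999999999787 guard tcp [ -50.3 -295.3] z 82.7 F [ 0.2 -0.1 -0.1] t 7.72 w 0.2446184029898586
[[   0.4217822  -111.09446007]
 [ -96.32146607 -113.30391124]]
```

>>> apply_moves --deltas '[{"dx": 2,"dy": -8,"dz": 0,"ax": 0,"ay": 0,"az": 0,"fingers": -1},{"dx": 2,"dy": -16,"dz": 0,"ax": 0,"ay": 0,"az": 0,"fingers": -1},{"dx": 2,"dy": -24,"dz": 0,"ax": 0,"ay": 0,"az": 0,"fingers": -1},{"dx": 2,"dy": -32,"dz": 0,"ax": 0,"ay": 0,"az": 0,"fingers": -1},{"dx": 2,"dy": -40,"dz": 0,"ax": 0,"ay": 0,"az": 0,"fingers": -1},{"dx": 2,"dy": -48,"dz": 0,"ax": 0,"ay": 0,"az": 0,"fingers": -1},{"dx": 2,"dy": -56,"dz": 0,"ax": 0,"ay": 0,"az": 0,"fingers": -1},{"dx": 2,"dy": -64,"dz": 0,"ax": 0,"ay": 0,"az": 0,"fingers": -1}]'

```text
clock: 8.72
eef_pos: [682.3, -17.1, 83.8]
eef_rot: [[0.994, 0.114, 0.002], [0.114, -0.994, -0.001], [0.002, 0.002, -1.0]]
contact_force: [1.3, -6.7, 2.1]
grip_width: 0.1
gripper_force: 2.8
```

```bash
python3 -c "
from h import *
go(-48,-175,84)
save('top','t6.png',(210,120,340,215),6)"
```

```text
delta [ -0.6 -57.   -0.2] az 0.019999999999999574 guard tcp [ -47.4 -232. ] z 83.8 F [ 1.3 -6.7  2.1] t 8.72 w 0.06875374368148723
```

View pics/t6.png

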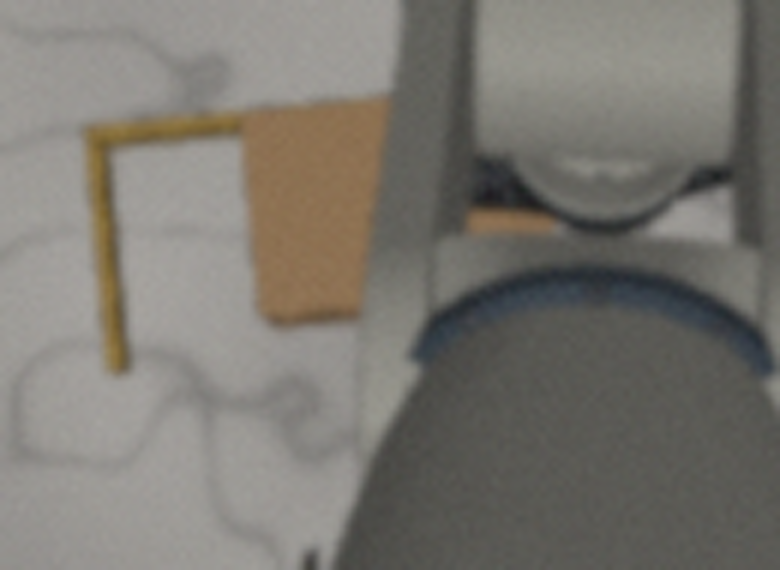

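The box still lies along the rail, with its leading end now at (242,115)–(268,322). About 70 mm remains.

>>> apply_moves --deltas '[{"dx": 0,"dy": -8,"dz": 0,"ax": 0,"ay": 0,"az": 0,"fingers": -1},{"dx": 0,"dy": -16,"dz": 0,"ax": 0,"ay": 0,"az": 0,"fingers": -1},{"dx": 0,"dy": -24,"dz": 0,"ax": 0,"ay": 0,"az": 0,"fingers": -1},{"dx": 0,"dy": -32,"dz": 0,"ax": 0,"ay": 0,"az": 0,"fingers": -1},{"dx": 0,"dy": -40,"dz": 0,"ax": 0,"ay": 0,"az": 0,"fingers": -1},{"dx": 0,"dy": -48,"dz": 0,"ax": 0,"ay": 0,"az": 0,"fingers": -1},{"dx": 0,"dy": -54,"dz": 0,"ax": 0,"ay": 0,"az": 0,"fingers": -1},{"dx": 0,"dy": -59,"dz": 0,"ax": 0,"ay": 0,"az": 0,"fingers": -1},{"dx": 0,"dy": -61,"dz": 0,"ax": 0,"ay": 0,"az": 0,"fingers": -1}]'

```text
clock: 9.9
eef_pos: [675.3, 43.4, 83.8]
eef_rot: [[0.994, 0.114, 0.002], [0.114, -0.994, -0.001], [0.002, 0.001, -1.0]]
contact_force: [-0.1, -7.5, 4.5]
grip_width: 0.1
gripper_force: 3.8
```

>>> apply_moves --deltas '[{"dx": 0,"dy": -1,"dz": 0,"ax": 0,"ay": 0,"az": 0,"fingers": -1},{"dx": 0,"dy": -2,"dz": 0,"ax": 0,"ay": 0,"az": 0,"fingers": -1}]'

```text
clock: 10.15
eef_pos: [675.1, 45.1, 83.9]
eef_rot: [[0.994, 0.114, 0.002], [0.114, -0.994, -0.001], [0.002, 0.001, -1.0]]
contact_force: [1.3, -7.1, 4.7]
grip_width: 0.1
gripper_force: 3.8
```

```bash
python3 -c "
from h import *
go(-48,-162,84)
save('top','t7.png',(210,120,340,215),6)"
```

```text
delta [-0.6 -7.4 -0.2] az 0.019999999999999574 guard tcp [ -47.4 -169.4] z 83.9 F [ 1.3 -7.1  4.7] t 10.15 w 0.11792847294779361
```

View pics/t7.png

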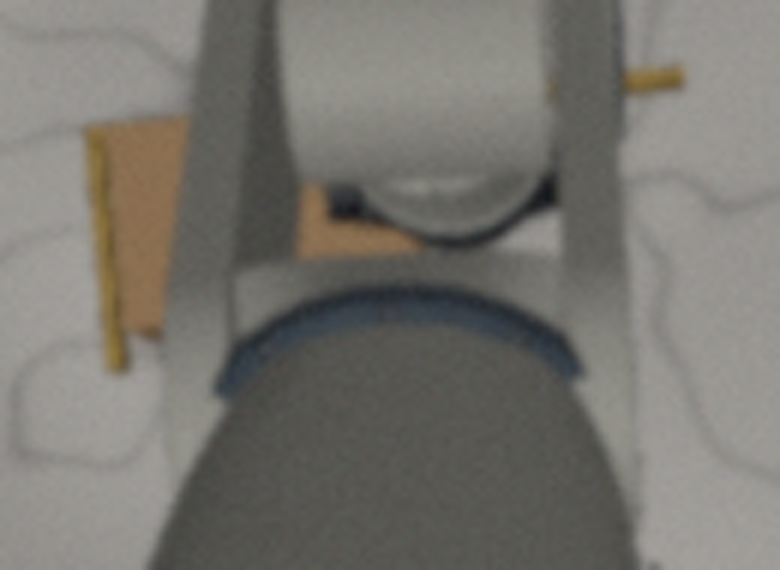

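The box end (105,130)–(130,335) is now almost at the short rail. I'll creep in.

>>> apply_moves --deltas '[{"dx": 0,"dy": -1,"dz": 0,"ax": 0,"ay": 0,"az": 0,"fingers": -1},{"dx": 0,"dy": -2,"dz": 0,"ax": 0,"ay": 0,"az": 0,"fingers": -1}]'

```text
clock: 10.45
eef_pos: [674.9, 47.0, 83.8]
eef_rot: [[0.994, 0.113, 0.002], [0.113, -0.994, -0.001], [0.002, 0.001, -1.0]]
contact_force: [0.6, -6.5, 3.9]
grip_width: 0.1
gripper_force: 3.8
```

>>> apply_moves --deltas '[{"dx": 0,"dy": -1,"dz": 0,"ax": 0,"ay": 0,"az": 0,"fingers": -1},{"dx": 0,"dy": -2,"dz": 0,"ax": 0,"ay": 0,"az": 0,"fingers": -1}]'

```text
clock: 10.7
eef_pos: [674.7, 49.1, 83.9]
eef_rot: [[0.994, 0.114, 0.002], [0.114, -0.994, -0.001], [0.002, 0.001, -1.0]]
contact_force: [0.5, -8.1, 4.9]
grip_width: -0.1
gripper_force: 3.8
```

>>> apply_moves --deltas '[{"dx": 0,"dy": -1,"dz": 0,"ax": 0,"ay": 0,"az": 0,"fingers": -1}]'

```text
clock: 10.82
eef_pos: [674.6, 50.1, 83.8]
eef_rot: [[0.994, 0.113, 0.002], [0.113, -0.994, -0.001], [0.002, 0.001, -1.0]]
contact_force: [-0.2, -7.0, 3.7]
grip_width: -0.4
gripper_force: 3.8
```

>>> apply_moves --deltas '[{"dx": 0,"dy": -1,"dz": 0,"ax": 0,"ay": 0,"az": 0,"fingers": -1}]'

```text
clock: 10.95
eef_pos: [674.4, 51.1, 83.8]
eef_rot: [[0.994, 0.113, 0.002], [0.113, -0.994, -0.001], [0.002, 0.001, -1.0]]
contact_force: [0.7, -8.0, 4.5]
grip_width: 0.2
gripper_force: 3.8
```

>>> apply_moves --deltas '[{"dx": 0,"dy": -1,"dz": 0,"ax": 0,"ay": 0,"az": 0,"fingers": -1}]'

```text
clock: 11.08
eef_pos: [674.4, 52.0, 83.9]
eef_rot: [[0.994, 0.114, 0.002], [0.114, -0.994, -0.001], [0.002, 0.001, -1.0]]
contact_force: [0.7, -8.3, 4.4]
grip_width: 0.2
gripper_force: 3.8
```

>>> apply_moves --deltas '[{"dx": 0,"dy": -1,"dz": 0,"ax": 0,"ay": 0,"az": 0,"fingers": -1}]'

```text
clock: 11.2
eef_pos: [674.3, 52.7, 83.9]
eef_rot: [[0.994, 0.114, 0.002], [0.114, -0.994, -0.002], [0.002, 0.002, -1.0]]
contact_force: [0.7, -12.0, 5.0]
grip_width: 0.5
gripper_force: 5.2
```

>>> apply_moves --deltas '[{"dx": 0,"dy": -1,"dz": 0,"ax": 0,"ay": 0,"az": 0,"fingers": -1}]'

```text
clock: 11.32
eef_pos: [674.3, 53.2, 84.0]
eef_rot: [[0.993, 0.114, 0.002], [0.114, -0.993, -0.002], [0.002, 0.003, -1.0]]
contact_force: [0.9, -14.3, 6.5]
grip_width: -0.0
gripper_force: 6.6
```

>>> apply_moves --deltas '[{"dx": 0,"dy": -1,"dz": 0,"ax": 0,"ay": 0,"az": 0,"fingers": -1}]'

```text
clock: 11.45
eef_pos: [674.3, 53.6, 84.1]
eef_rot: [[0.993, 0.114, 0.002], [0.114, -0.993, -0.003], [0.002, 0.003, -1.0]]
contact_force: [0.8, -18.7, 7.6]
grip_width: -0.4
gripper_force: 7.8
```

The short rail has been met: the force rose from 8 to 19 N. I'll back off, lift, and retract clear to look.

>>> apply_moves --deltas '[{"dx": 0,"dy": 8,"dz": 0,"ax": 0,"ay": 0,"az": 0,"fingers": -1},{"dx": 0,"dy": 25,"dz": 0,"ax": 0,"ay": 0,"az": 0,"fingers": -1},{"dx": 0,"dy": 25,"dz": -50,"ax": 0,"ay": 0,"az": 0,"fingers": -1},{"dx": 0,"dy": 25,"dz": -110,"ax": 0,"ay": 0,"az": 0,"fingers": -1},{"dx": -50,"dy": 60,"dz": -120,"ax": 0,"ay": 0,"az": 0,"fingers": -1},{"dx": -100,"dy": 100,"dz": -120,"ax": 0,"ay": 0,"az": 0,"fingers": -1},{"dx": -140,"dy": 140,"dz": -120,"ax": 0,"ay": 0,"az": 0,"fingers": -1},{"dx": -180,"dy": 180,"dz": -120,"ax": 0,"ay": 0,"az": 0,"fingers": -1},{"dx": -180,"dy": 180,"dz": -120,"ax": 0,"ay": 0,"az": 0,"fingers": -1}]'

```text
clock: 12.58
eef_pos: [512.2, -146.0, 202.8]
eef_rot: [[0.994, 0.11, -0.002], [0.11, -0.994, 0.0], [-0.002, -0.0, -1.0]]
contact_force: [0.4, 0.9, 0.2]
grip_width: 0.2
gripper_force: 0.0
```

```bash
python3 -c "
from h import *
go(-48,-162,84)
save('top','t8.png',(210,120,340,215),6)"
```

```text
delta [ 182.5 -179.5  118.5] az -0.20999999999999996 guard tcp [-230.9 -340.8] z 202.8 F [0.4 0.9 0.2] t 12.57 w 0.18005199751590867
```

View pics/t8.png

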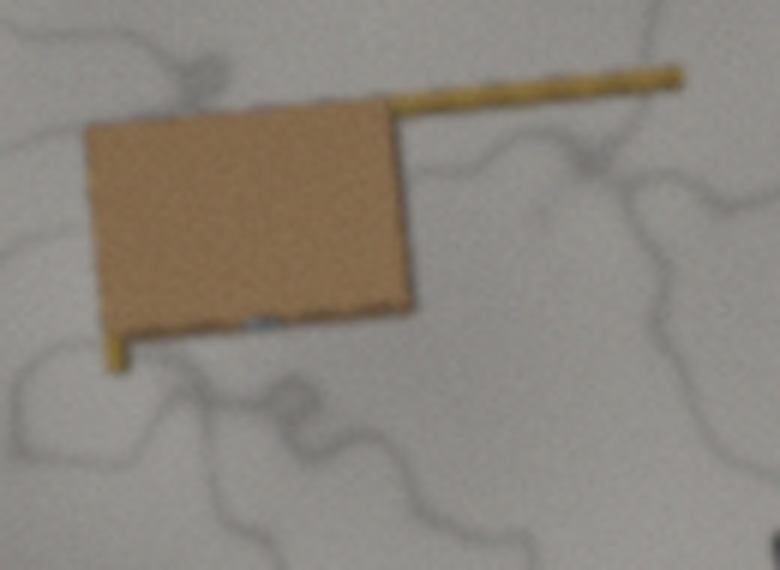

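The box top corners are at about (87,126), (393,100), (412,305) and (107,335), and its top overhangs both rails in the view by parallax. I'll check this numerically.

```bash
python3 -c "
from h import *
b=px2w('top',crop2px([(87,126),(393,100),(412,305),(107,335)]),55)
q=(b[:,:2]-G)@RG;print(q,q.mean(0))
v=q[0]-q[1]+q[3]-q[2];print(np.degrees(np.arctan2(-v[0],v[1])))"
```

```text
[[   2.14804456    2.1082393 ]
 [   0.50668378 -138.87498825]
 [ -95.11368826 -138.31357916]
 [ -94.97751579    1.76433917]] [-46.85911893 -68.32899724]
-0.3623545864008855
```

```bash
python3 -c "
from station import bot
print(bot.finish_job())"
```

```text
the job is handed in; nothing more can be done
None
```

The box is home in the guard corner and the job is handed in: measured centre 46.9 mm from the long rail and 68.3 mm from the short rail, turned about 0.4° off them, latch side out and hand clear; I did not re-measure the bystanders, and no verdict came back.

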